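# Swing the glue pan's handle in behind its keeper

### The job

The blue glue pan's handle sticks out over the front of the hotplate. Swing it round to the left, clockwise seen from above, with the pan staying centred on its ring, until it has gone past the sprung brass catch of the keeper and is held between the catch and the rubber buffer; then let go. Do not lift or tip the pan, and leave the pan with the wooden handle, the stain jar and the mug where they are.

Things in the scene. Friction and masses are not known exactly. Their poses are not given: they have to be found in the camera images.
- hotplate: white twin electric hotplate, fixed, 240 (x) x 430 (y) x 45 mm high, with two dark round burners 140 mm across, tops 55 mm above the bench, 100 mm to either side of its middle. Origin: centre of the underside; x points away from its front (the side with two dials), y to its left.
- ring_left (a point): centre of the left burner's top (55 mm above the bench), where the glue pan stands; axes as the hotplate's. A keeper (brass catch, rubber buffer, grey housings, 178 to 280 mm from here, up to 125 mm above the bench) is fixed somewhere round it, place not reported: see or feel for it. A handle seated in it points 60 to 89 degrees counter-clockwise from the hotplate's x
- glue_pan: blue pan, 120 mm across, 70 mm high, about 0.9 kg, loose on the left burner, held by friction alone. Origin: centre of the underside; z up, x out along the straight black handle. Handle: 22 mm wide, 14 mm thick, mid height 55 mm above the underside, 85 to 210 mm out from the pan's axis, round end; at the start 165 to 215 degrees counter-clockwise from the hotplate's x
- handle_grip (a point): point on the handle's centre line 145 mm from the pan's axis, at mid thickness: a place to grip it from above that stays clear of the keeper
- handle_tip (a point): point on the handle's centre line 199 mm from the pan's axis (11 mm short of the end)
- catch (a joint): travel in m of the keeper's brass catch, a sloped bolt sprung inward with 1 to 3 N (0 = fully in, most 0.034), sliding along the handle's length away from the pan. The handle's end, coming clockwise, pushes its slope out by about 0.025 with about 3 to 8 N; once the handle has passed, the catch springs back to 0 behind it and the handle cannot come back
- buffer (a joint): travel in m of the keeper's rubber buffer, a pad on a spring of 2 to 4.5 N that the handle's end presses in the direction of the swing (0 = free, 0.018 = hard stop). The handle meets it just before the catch snaps in behind, at about 0.004 to 0.006; go on until the catch is home or the stop is felt. Let go, the handle rests against the catch, buffer pressed about 0.004
- wax_pan: low steel pan with a wooden handle, 124 mm across, 42 mm high (97 mm above the bench), loose on the right burner; a bystander. Origin: centre of the underside, x along its handle, which reaches 175 mm from its axis and points back and to the right
- stain_jar: small red and white jar, 55 mm across, 34 mm high, on the bench in front and to the left; a bystander. Origin: centre of the underside
- tea_mug: orange mug, 81 mm across, 101 mm high, on the bench in front and to the right; a bystander. Origin: centre of the underside

How it is judged (in metres and radians):
On the way:
1. the handle pushes the keeper's catch out by more than 12 mm (value of joint catch above 0.012 m).
At the end, for the whole second after the job is handed in: The glue pan stands at rest on the left burner, its centre within 15 mm of the burner's; its handle points to the left and is held in the keeper: the catch has sprung back in (under 4 mm from home) and the handle keeps the buffer pressed (more than 2 mm) (value of joint catch below 0.004 m and value of joint buffer above 0.002 m and y of handle_tip in the frame of ring_left above 0.13 m and horizontal distance between glue_pan and ring_left below 0.015 m and z of glue_pan in the frame of ring_left below 0.004 m and linear speed of glue_pan below 0.01 m/s); the robot touches nothing.
It fails at once if the glue pan is lifted more than 20 mm, tipped more than 0.2 rad or dragged more than 35 mm off its ring (z of glue_pan in the frame of ring_left above 0.02 m or angle between glue_pan's own z axis and vertical above 0.2 rad or horizontal distance between glue_pan and ring_left above 0.035 m).
It fails at once if the wax pan, the stain jar or the mug is moved more than 15 mm (distance of any of wax_pan, stain_jar, tea_mug from where it was at the start of the episode above 0.015 m).
It also fails if it takes over 48 s, if anything falls off the work surface, if the arm or the gripper's body presses on something with over 40 N, if the wrist force passes 120 N, or if a joint passes its speed limit or range.

### The arm

A 6-joint arm with a two-finger parallel gripper is mounted at the origin on a cart in front of the work surface, level with it; the furniture and walls round the work are solid. World frame = base frame: x ahead of the robot, y to its left, z up, the work surface at z = 0. Lengths are in m, angles in degrees, forces in N, time in s.
With the tool pointing down it reaches from about 0.375 to 0.9 m from the base axis. Payload 3.1 kg.
Tool frame: the origin (TCP) lies at the very end of the fingers, on their centre line; the grasp point (between the pads) lies 19 mm behind it; z points along the fingers, y is the line along which they close (so a half turn about z gives the same grasp; the last joint's range is limited). The gripper opens to 87 mm and grips with 3 to 60 N. Pads are 19 mm wide; open, the fingers measure 117 mm over their backs; the gripper's body (75 mm by 190 mm) begins 51 mm behind the grasp point.
Start: joints at [56.236, 30.224, 82.088, -0, 67.689, -10.227], TCP at [0.25, 0.573, 0.223] pointing down, gripper open.
Joint ranges: [-176.69, 176.69], [-43.24, 126.21], [12.49, 139.97], [-82, 262], [0, 151.66], [-163.58, 163.58]. Speed limits (degrees/s): [159.86, 159.86, 180, 180, 180, 180].

### API

Orientations are given as a 3x3 rotation matrix whose columns are the frame's x, y, z axes.
In Python, from rig import bot, imaging gives the robot as it stands.
- The arm moves only by the tool drive_tool, never from a script. Its argument "deltas" is text: rows parted by semicolons, each of 5 numbers parted by spaces: the finger opening in mm, from 0 to 87, then the shift along the world's x, y, z in mm, then the turn about the world's z in rad. In form: jaw dx dy dz twist; .... A call has 1 to 12 rows; each row is the pose to reach, as a shift and turn from the pose commanded when the call began; what a row does not reach only later rows make up. A row lasts 1/10 s, in which the tool goes at most 50 mm and 8.59 degrees, less where a joint would pass 70% of its speed; a pose out of reach is approached as far as the arm can. A call with a gripper value outside its range is refused whole. The fingers move at their own pace and stop on an object; the grip force is fixed at half the most. Time passes only in rows, so rows that repeat a pose let the fingers close. It gives the time, the measured TCP pose, the force, the opening and the grip force at its end, in the units of the state.
- bot.read_state(): the state, without advancing time (a new reading comes with each control period).
- imaging.capture(name): name is "scene" or "top" or "wrist"; returns the picture (420x560x3 uint8, red, green, blue); there is no depth.
- imaging.camera_model(name): a dict with "fx", "fy", "cx", "cy" (pixels), "T" (4x4, takes a point from camera to world coordinates). Camera axes: x right, y down, z forward; pixel columns grow to the right and rows downward; lengths in m; the calibration is good to about 2 mm. A picture is of the moment at which its call begins: read the wrist's pose just before it. camera_model takes no time and is no camera call; for the wrist camera it gives the pose at the moment of the call.
- bot.hand_in(): hands the job in; it is judged then, once.
The state is a dict: "time_s": time; "joint_positions": joint angles; "qvel": joint speeds; "tau": joint torques, N m; "position": TCP position; "tcp_rot": TCP orientation; "force": force on the tool from outside, world axes, zero at the start; "moment": the same for the moment, N m; "opening": opening from 0.0 (shut) to 1.0 (fully open); "grasp_force": force on a finger pad.
Only numpy, scipy, OpenCV 4.12 (cv2) and the standard library are available. Lean on these libraries where they do the work, as an engineer would, in place of code of your own. Each camera call takes 0.05 s, during which the arm holds its last target. There are 200 camera calls.

## Working session

There is one attempt and no reset: what is moved stays moved. The work goes in short steps, Python scripts to look and compute and a tool call to move; the robot and the scene stay as the last step left them, time stands still between calls to the robot, and variables do not carry over. Pictures are saved under pics/ and viewed, at most 10 in all, crops included, and the job is handed in when it is done.

Besides the shell and the picture viewer there is one more tool, called after ">>>" by a JSON object that holds its "api" and its "payload", one argument or row to a line. drive_tool: Moves the arm, as the interface text tells. Its arguments: {"type":"object","properties":{"deltas":{"type":"string"}},"required":["deltas"]}

```bash
mkdir -p pics
cat > h.py <<'E'
import numpy as np,cv2
from rig import bot,imaging
def ray(m,u,v,z):
    T=np.array(m["T"]);d=T[:3,:3]@np.array([(u-m["cx"])/m["fx"],(v-m["cy"])/m["fy"],1]);o=T[:3,3]
    return o+d*(z-o[2])/d[2]
E
python3 - <<'E'
from h import *
ims=[]
for n in("top","scene"):
    im=imaging.capture(n);m=imaging.camera_model(n)
    cv2.imwrite(f"pics/{n}0.png",im[:,:,::-1]);print(n,np.round(m["T"],3).tolist(),m["fx"])
    np.save(n+"0.npy",im)
E
```

```text
top [[0.014, -0.98, 0.198, 0.206], [-1.0, -0.014, 0.004, -0.018], [-0.001, -0.198, -0.98, 1.401], [0.0, 0.0, 0.0, 1.0]] 483.12636161084146
scene [[0.818, -0.465, 0.338, 0.04], [-0.575, -0.671, 0.468, -0.583], [0.01, -0.577, -0.817, 1.099], [0.0, 0.0, 0.0, 1.0]] 446.19868634267596
```

View pics/top0.png

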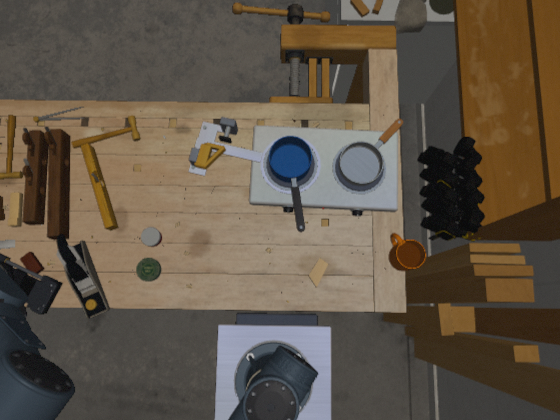

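View pics/scene0.png

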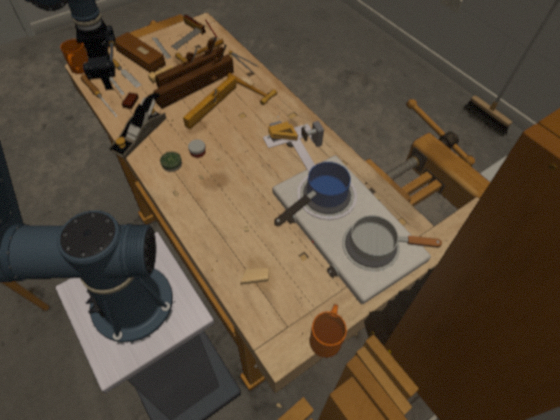

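The top view shows the blue pan at (291,158) with its handle end at (300,228). The keeper has its brass part at about (208,155) and a grey housing at (228,128). The mug is at (408,253) and the jar at (150,237).

Run:
```python
from h import *
im=np.load("top0.npy");m=imaging.camera_model("top")
hsv=cv2.cvtColor(im,cv2.COLOR_RGB2HSV)
b=cv2.inRange(hsv,(100,120,30),(125,255,255));b[:, :255]=0;b[:,330:]=0;b[:120]=0;b[200:]=0
c=max(cv2.findContours(b,0,2)[-2],key=cv2.contourArea);e=cv2.fitEllipse(cv2.convexHull(c));print("pan ell",e)
print("rim plane",ray(m,*e[0],.125),"mid",ray(m,*e[0],.09))
d=(im.max(2)<75).astype(np.uint8);d[:177]=0;d[235:]=0;d[:,:285]=0;d[:,310:]=0
n,l,s,ce=cv2.connectedComponentsWithStats(d);k=1+s[1:,4].argmax();ys,xs=np.where(l==k)
P=np.array([ray(m,x,y,.117) for x,y in zip(xs,ys)])
mu=P[:,:2].mean(0);w,v=np.linalg.eigh(np.cov(P[:,:2].T));print("handle",s[k],mu,v[:,1],[( (P[:,:2]-mu)@v[:,1]).min(),((P[:,:2]-mu)@v[:,1]).max()])
h=cv2.inRange(hsv,(15,0,0),(110,45,255))
for p in [(252,205),(397,209),(256,127),(397,131)]:print(p,ray(m,*p,.045))
y=cv2.inRange(hsv,(15,150,120),(35,255,255));y[:140]=0;y[175:]=0;y[:,:185]=0;y[:,230:]=0
print("brass",cv2.boundingRect(y),[ray(m,*p,.11) for p in [(195,165),(222,148),(228,128)]])
cv2.imwrite("pics/c.png",cv2.resize(im[105:245,170:330,::-1],None,fx=4.5,fy=4.2,interpolation=3)[:600])
```

```text
pan ell ((289.84503173828125, 158.6613006591797), (42.82466506958008, 45.79398727416992), 3.2844979763031006)
rim plane [ 0.59917628 -0.03858944  0.125     ] mid [ 0.60996613 -0.03916163  0.09      ]
handle [285 177  23  55 434] [ 0.47245431 -0.05570497] [-0.97637415 -0.21608682] [np.float64(-0.08118927091767757), np.float64(0.07413776816057649)]
(252, 205) [0.4840316  0.06717992 0.045     ]
(397, 209) [ 0.47817168 -0.34793984  0.045     ]
(256, 127) [0.72011563 0.06136626 0.045     ]
(397, 131) [ 0.71340708 -0.35586033  0.045     ]
brass (195, 143, 29, 24) [array([0.58181592, 0.22424007, 0.11      ]), array([0.63219438, 0.15115318, 0.11      ]), array([0.69139498, 0.13646512, 0.11      ])]
```

View pics/c.png

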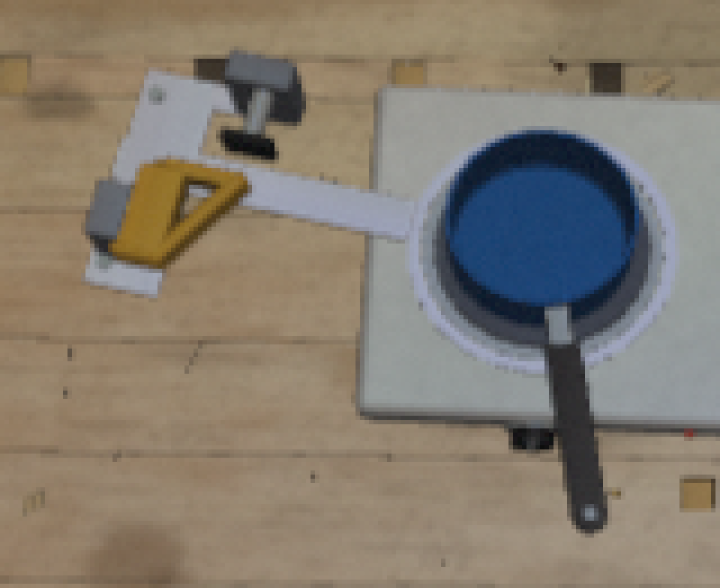

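The crop shows the handle between about (295,187) and its end hole at (301,228). The brass nose is at about (224,148) and the black buffer pad at about (225,139), both in full-image pixels. The handle must end up between those two, with the catch passed.

Run:
```python
from h import *
m=imaging.camera_model("top")
f=lambda cx,cy,z:ray(m,170+cx/4.5,105+cy/4.2,z)[:2]
C=np.array([.5995,-.0395]);H=np.mean([ray(m,*p,.045)[:2] for p in [(252,205),(397,209),(256,127),(397,131)]],0)
print("hotplate",H,"ring",H+.1*np.array([.014,1]))
for n,a in dict(near=(563,345,.117),hole=(590,515,.117),end=(591,532,.112),nose=(247,183,.115),padR=(276,152,.11),padL=(220,140,.11)).items():
    p=f(*a);d=p-C;print(n,p.round(4),np.hypot(*d).round(4),np.degrees(np.arctan2(d[1],d[0])).round(1)%360)
s=bot.read_state();print(s["time_s"],np.round(s["tcp_rot"],3).tolist(),s["position"],s["joint_positions"])
# second view check of pan
im=np.load("scene0.npy");ms=imaging.camera_model("scene")
b=cv2.inRange(cv2.cvtColor(im,cv2.COLOR_RGB2HSV),(100,120,30),(125,255,255));b[:150]=0;b[225:]=0;b[:,:290]=0;b[:,370:]=0
c=max(cv2.findContours(b,0,2)[-2],key=cv2.contourArea);print(cv2.boundingRect(c))
# rim: top arc -> far edge ; use left/right/top extremes
c=c[:,0];
for i in (c[:,0].argmin(),c[:,0].argmax(),c[:,1].argmin()):print(c[i],ray(ms,*map(float,c[i]),.125))
# top-view mug/jar
```

```text
hotplate [ 0.5989315 -0.1438135] ring [ 0.6003315 -0.0438135]
near [ 0.5208 -0.0539] 0.0801 190.4
hole [ 0.409 -0.071] 0.1931 189.4
end [ 0.3988 -0.0718] 0.2033 189.2
nose [0.629  0.1424] 0.1843 80.8
padR [0.6525 0.1257] 0.1735 72.2
padL [0.6604 0.161 ] 0.2095 73.1
0.1 [[-0.917, 0.399, -0.001], [0.399, 0.917, -0.002], [0.0, -0.002, -1.0]] [0.24920244 0.57245176 0.22165304] [ 5.62350789e+01  3.02752269e+01  8.21489415e+01 -1.43878934e-03
  6.76889283e+01 -1.02274536e+01]
(311, 176, 35, 19)
[311 183] [ 0.55589303 -0.02454485  0.125     ]
[345 189] [ 0.61982117 -0.09390897  0.125     ]
[323 176] [ 0.59854422 -0.02402461  0.125     ]
```

>>> {"api": "drive_tool", "payload": {
  "deltas": "87 13 -40 0 0.05; 87 26 -80 0 0.1; 87 40 -120 0 0.15; 87 54 -166 0 0.2; 87 68 -210 0 0.25; 87 82 -254 0 0.3; 87 96 -298 0 0.35; 87 110 -342 0 0.4; 87 124 -386 0 0.45; 87 138 -430 0 0.5; 87 152 -474 0 0.55; 87 160 -500 0 0.567"
}}

```text
time_s: 1.3
position: [0.4105, 0.0702, 0.2226]
tcp_rot: [[-0.988, -0.154, 0.001], [-0.154, 0.988, -0.001], [-0.001, -0.001, -1.0]]
force: [0.2, 0.7, 0.7]
opening: 0.998
grasp_force: 0.0
```

>>> {"api": "drive_tool", "payload": {
  "deltas": "87 14 -43 0 0; 87 28 -85 0 0; 87 47 -137 0 0; 87 47 -137 0 0; 87 47 -137 0 0; 87 47 -137 0 0"
}}

```text
time_s: 1.9
position: [0.4553, -0.0629, 0.2221]
tcp_rot: [[-0.988, -0.156, -0.002], [-0.156, 0.988, 0.001], [0.002, 0.002, -1.0]]
force: [-0.8, 0.4, -0.3]
opening: 1.002
grasp_force: 0.0
```

Run:
```python
from h import *
s=bot.read_state();m=imaging.camera_model("wrist");im=imaging.capture("wrist")
cv2.imwrite("pics/w1.png",im[:,:,::-1]);print(s["time_s"],s["position"],np.round(s["tcp_rot"],3).tolist(),s["force"])
R=np.array(m["T"]);
def pr(p):
    q=R[:3,:3].T@(np.array(p)-R[:3,3]);return (q[0]/q[2]*m["fx"]+m["cx"],q[1]/q[2]*m["fy"]+m["cy"])
print(pr([.457,-.064,.117]),pr([.6,-.041,.125]),pr([.404,-.072,.117]),R.round(3).tolist())
```

```text
1.9 [ 0.45531576 -0.06291859  0.2220715 ] [[-0.988, -0.156, -0.002], [-0.156, 0.988, 0.001], [0.002, 0.002, -1.0]] [-0.80311549  0.4087804  -0.34837571]
(np.float64(276.71912731084365), np.float64(213.4936716037399)) (np.float64(277.3937640668664), np.float64(347.1406849298436)) (np.float64(276.99332396574044), np.float64(156.261506278315)) [[-0.155, 0.951, 0.268, 0.381], [0.988, 0.149, 0.044, -0.075], [0.002, 0.271, -0.963, 0.384], [0.0, 0.0, 0.0, 1.0]]
```

View pics/w1.png

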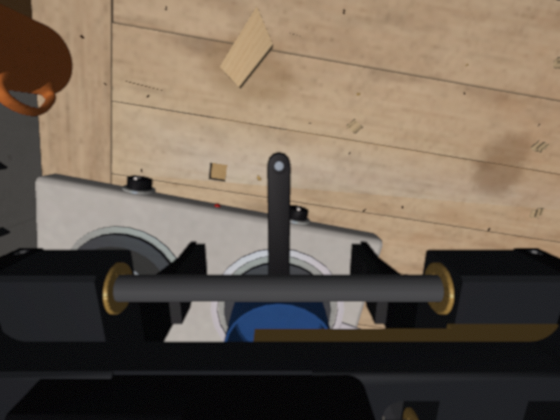

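The wrist view shows the handle straight between the open fingers, with its end at (280,153), its hole at (280,166) and a vertical axis. The fingers are aligned to within about 2 mm. I'll descend and grip.

>>> {"api": "drive_tool", "payload": {
  "deltas": "87 5 2 -35 0; 87 5 2 -70 0; 87 5 2 -100 0; 87 5 2 -122 0; 87 5 2 -132 0; 87 5 2 -132 0; 40 5 2 -132 0; 20 5 2 -132 0; 0 5 2 -132 0; 0 5 2 -132 0; 0 5 2 -132 0; 0 5 2 -132 0"
}}

```text
time_s: 3.15
position: [0.4617, -0.0621, 0.0908]
tcp_rot: [[-0.988, -0.155, 0.0], [-0.155, 0.988, -0.0], [-0.0, -0.0, -1.0]]
force: [-0.0, -0.2, 0.7]
opening: 0.54
grasp_force: 0.0
```

>>> {"api": "drive_tool", "payload": {
  "deltas": "0 0 0 0 0; 0 0 0 0 0; 0 0 0 0 0; 0 0 0 0 0"
}}

```text
time_s: 3.55
position: [0.4615, -0.062, 0.0905]
tcp_rot: [[-0.988, -0.156, -0.0], [-0.156, 0.988, 0.0], [0.0, 0.0, -1.0]]
force: [0.3, -0.4, 0.1]
opening: 0.251
grasp_force: 30.0
```

```bash
cat > arc.py <<'E'
import sys;from h import *
r=.145;a0,step,n=map(float,sys.argv[1:4])
for i in range(1,int(n)+1):
    a=np.radians(a0);b=np.radians(a0-step*i);print("0 %.1f %.1f 0 %.4f;"%(1e3*r*(np.cos(b)-np.cos(a)),1e3*r*(np.sin(b)-np.sin(a)),b-a),end=" ")
print()
E
python3 arc.py 189 4 12; python3 arc.py 141 4 10
python3 - <<'E'
from h import *
m=imaging.camera_model("top");im=imaging.capture("top");s=bot.read_state();print(s["position"],s["opening"],s["grasp_force"],s["force"])
cv2.imwrite("pics/t2.png",cv2.resize(im[105:245,170:330,::-1],None,fx=4.5,fy=4.2,interpolation=3))
hs=cv2.cvtColor(im,cv2.COLOR_RGB2HSV)
E
```

```text
0 -1.2 10.0 0 -0.0698; 0 -1.8 20.2 0 -0.1396; 0 -1.6 30.3 0 -0.2094; 0 -0.7 40.4 0 -0.2793; 0 0.9 50.4 0 -0.3491; 0 3.2 60.2 0 -0.4189; 0 6.1 69.9 0 -0.4887; 0 9.7 79.3 0 -0.5585; 0 14.0 88.5 0 -0.6283; 0 18.9 97.4 0 -0.6981; 0 24.4 105.9 0 -0.7679; 0 30.5 113.9 0 -0.8378; 
0 6.6 7.6 0 -0.0698; 0 13.8 14.8 0 -0.1396; 0 21.4 21.4 0 -0.2094; 0 29.5 27.5 0 -0.2793; 0 38.0 33.0 0 -0.3491; 0 46.9 37.9 0 -0.4189; 0 56.0 42.2 0 -0.4887; 0 65.5 45.8 0 -0.5585; 0 75.2 48.8 0 -0.6283; 0 85.0 51.1 0 -0.6981; 
[ 0.46146853 -0.06194251  0.09050208] 0.24279334522553989 29.99926183372736 [1.3047227  0.26057717 0.04735053]
```

Gripped: opening 21 mm, grip force 30 N. Swinging.

>>> {"api": "drive_tool", "payload": {
  "deltas": "0 -1 10 0 -0.07; 0 -2 20 0 -0.14; 0 -1.5 30.5 0 -0.21; 0 -0.5 40.5 0 -0.28; 0 1 50.5 0 -0.35; 0 3 60 0 -0.42; 0 6 70 0 -0.49; 0 9.5 79.5 0 -0.56; 0 14 88.5 0 -0.628; 0 19 97.5 0 -0.698; 0 24.5 106 0 -0.768; 0 30.5 114 0 -0.838"
}}

```text
time_s: 4.8
position: [0.4921, 0.0525, 0.0905]
tcp_rot: [[-0.775, 0.631, -0.0], [0.631, 0.775, -0.0], [0.0, -0.0, -1.0]]
force: [1.7, 0.1, -0.2]
opening: 0.249
grasp_force: 30.0
```

>>> {"api": "drive_tool", "payload": {
  "deltas": "0 6.5 7.5 0 -0.07; 0 14 15 0 -0.14; 0 21.5 21.5 0 -0.21; 0 29.5 27.5 0 -0.28; 0 38 33 0 -0.35; 0 47 38 0 -0.42; 0 56 42 0 -0.489; 0 56 42 0 -0.489"
}}

```text
time_s: 5.6
position: [0.5492, 0.0946, 0.0905]
tcp_rot: [[-0.39, 0.921, 0.001], [0.921, 0.39, 0.0], [-0.0, 0.001, -1.0]]
force: [0.3, 1.3, 3.0]
opening: 0.247
grasp_force: 30.0
```

```bash
python3 arc.py 113 2 12; python3 arc.py 89 1.5 12
python3 - <<'E'
from h import *
s=bot.read_state();print(s["time_s"],s["position"],s["force"],s["moment"],s["opening"])
im=imaging.capture("top")
cv2.imwrite("pics/t3.png",cv2.resize(im[105:245,170:330,::-1],None,fx=4.5,fy=4.2,interpolation=3))
E
```

```text
0 4.7 1.9 0 -0.0349; 0 9.4 3.6 0 -0.0698; 0 14.3 5.2 0 -0.1047; 0 19.1 6.6 0 -0.1396; 0 24.0 7.8 0 -0.1745; 0 29.0 8.9 0 -0.2094; 0 34.0 9.7 0 -0.2443; 0 39.0 10.4 0 -0.2793; 0 44.0 11.0 0 -0.3142; 0 49.1 11.3 0 -0.3491; 0 54.1 11.5 0 -0.3840; 0 59.2 11.5 0 -0.4189; 
0 3.8 -0.1 0 -0.0262; 0 7.6 -0.3 0 -0.0524; 0 11.4 -0.6 0 -0.0785; 0 15.1 -1.1 0 -0.1047; 0 18.9 -1.6 0 -0.1309; 0 22.6 -2.2 0 -0.1571; 0 26.4 -2.9 0 -0.1833; 0 30.1 -3.7 0 -0.2094; 0 33.8 -4.6 0 -0.2356; 0 37.4 -5.6 0 -0.2618; 0 41.1 -6.7 0 -0.2880; 0 44.7 -7.9 0 -0.3142; 
5.6 [0.54917945 0.09459149 0.09048484] [0.28038532 1.25147289 3.0485706 ] [ 0.08072692 -0.06245931  0.00972239] 0.24748546559957255
```

View pics/t3.png

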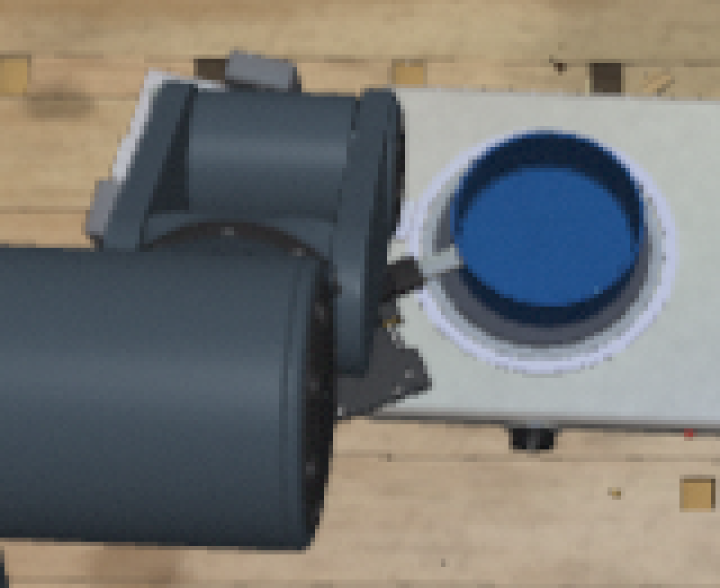

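The top view shows the handle at about 113°. The pan rim is centred at about (549,218) in the crop and the ring at about (542,240), so the pan has drifted about 3 mm to the right. I'll add +2 mm of y on the next moves.

>>> {"api": "drive_tool", "payload": {
  "deltas": "0 4.5 2.5 0 -0.035; 0 9.5 5 0 -0.07; 0 14.5 7 0 -0.105; 0 19 8.5 0 -0.14; 0 24 10 0 -0.175; 0 29 11 0 -0.21; 0 34 12 0 -0.244; 0 39 12.5 0 -0.28; 0 44 13 0 -0.314; 0 49 13.5 0 -0.349"
}}

```text
time_s: 6.65
position: [0.5962, 0.1072, 0.0905]
tcp_rot: [[-0.051, 0.999, -0.001], [0.999, 0.051, -0.0], [-0.0, -0.001, -1.0]]
force: [-0.7, -0.0, 0.9]
opening: 0.25
grasp_force: 30.0
```

>>> {"api": "drive_tool", "payload": {
  "deltas": "0 5 0 0 -0.035; 0 10 0 0 -0.07; 0 10 0 0 -0.07"
}}

```text
time_s: 6.95
position: [0.6061, 0.1074, 0.0905]
tcp_rot: [[0.018, 1.0, -0.002], [1.0, -0.018, 0.0], [0.0, -0.002, -1.0]]
force: [-1.1, 1.3, 2.0]
opening: 0.248
grasp_force: 30.0
```

>>> {"api": "drive_tool", "payload": {
  "deltas": "0 4 0 0 -0.026; 0 7.5 -0.5 0 -0.052; 0 11.5 -0.5 0 -0.078; 0 11.5 -0.5 0 -0.078"
}}

```text
time_s: 7.35
position: [0.6168, 0.1075, 0.0904]
tcp_rot: [[0.099, 0.995, -0.004], [0.995, -0.099, 0.001], [0.001, -0.004, -1.0]]
force: [-4.6, 1.1, 3.6]
opening: 0.25
grasp_force: 30.1
```

Catch contact felt. Continuing in small steps.

>>> {"api": "drive_tool", "payload": {
  "deltas": "0 4 -0.5 0 -0.026; 0 7.5 -1 0 -0.052; 0 7.5 -1 0 -0.052"
}}

```text
time_s: 7.65
position: [0.6245, 0.1069, 0.0905]
tcp_rot: [[0.151, 0.988, -0.003], [0.988, -0.151, 0.002], [0.001, -0.004, -1.0]]
force: [-3.7, 2.9, 4.3]
opening: 0.25
grasp_force: 30.3
```

>>> {"api": "drive_tool", "payload": {
  "deltas": "0 4 -0.5 0 -0.026; 0 7.5 -1.5 0 -0.052; 0 7.5 -1.5 0 -0.052"
}}

```text
time_s: 7.95
position: [0.6332, 0.1049, 0.0905]
tcp_rot: [[0.203, 0.979, -0.001], [0.979, -0.203, 0.001], [0.001, -0.001, -1.0]]
force: [-2.6, 1.0, 3.3]
opening: 0.25
grasp_force: 30.4
```

Run:
```python
from h import *
s=bot.read_state();print(s["time_s"],s["position"],s["force"],s["moment"],np.round(s["tcp_rot"],3).tolist())
im=imaging.capture("scene")
cv2.imwrite("pics/s4.png",cv2.resize(im[90:240,220:400,::-1],None,fx=4,fy=4,interpolation=3))
```

```text
7.95 [0.63319791 0.10493459 0.09054449] [-2.64259603  1.00971641  3.32326902] [ 0.15198856  0.430836   -0.75975242] [[0.203, 0.979, -0.001], [0.979, -0.203, 0.001], [0.001, -0.001, -1.0]]
```

View pics/s4.png

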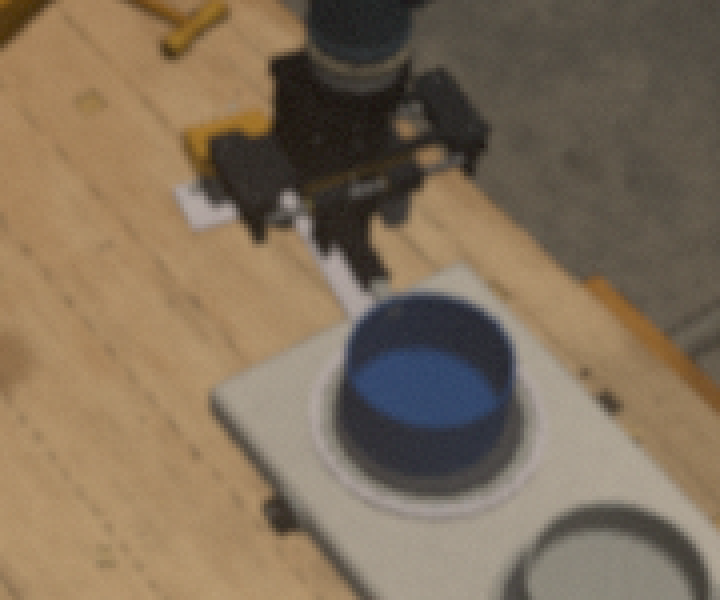

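The scene view shows the pan flat on the ring and the handle in the gripper, with the keeper hidden behind the gripper. I'll go on in about 1–1.5° steps and feel for the stop.

>>> {"api": "drive_tool", "payload": {
  "deltas": "0 2.5 -0.5 0 -0.017; 0 3.5 -0.7 0 -0.026; 0 3.5 -0.7 0 -0.026"
}}

```text
time_s: 8.3
position: [0.6367, 0.104, 0.0905]
tcp_rot: [[0.226, 0.974, -0.001], [0.974, -0.226, 0.001], [0.0, -0.001, -1.0]]
force: [-2.8, 2.2, 3.4]
opening: 0.246
grasp_force: 30.3
```

>>> {"api": "drive_tool", "payload": {
  "deltas": "0 2.5 -0.5 0 -0.017; 0 3.5 -0.8 0 -0.026; 0 3.5 -0.8 0 -0.026"
}}

```text
time_s: 8.6
position: [0.6388, 0.1037, 0.0904]
tcp_rot: [[0.25, 0.968, -0.004], [0.968, -0.25, 0.001], [-0.0, -0.004, -1.0]]
force: [-5.7, 3.6, 4.9]
opening: 0.245
grasp_force: 30.1
```

Run:
```python
from h import *
s=bot.read_state();print(s["time_s"],s["position"],s["force"],s["moment"],np.round(s["tcp_rot"],3).tolist())
im=imaging.capture("wrist")
cv2.imwrite("pics/w5.png",im[:,:,::-1])
```

```text
8.6 [0.63883967 0.10369241 0.09040356] [-5.65407746  3.5838399   4.85202567] [ 0.53271346  0.95390075 -0.29726085] [[0.25, 0.968, -0.004], [0.968, -0.25, 0.001], [-0.0, -0.004, -1.0]]
```

View pics/w5.png

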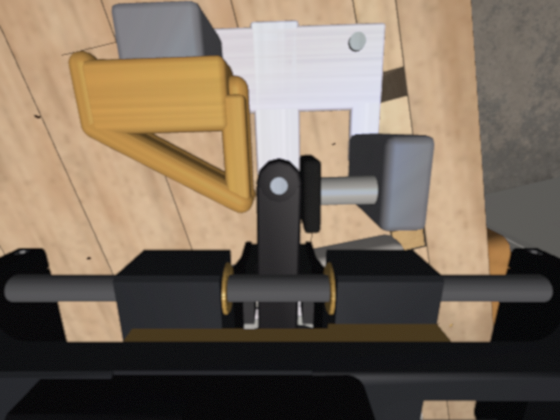

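The wrist view shows the handle, with its end at (279,160), between the brass catch and the buffer. The catch has snapped in fully behind it, its nose edge at x≈252 and reaching down to y≈212. The buffer is pressed at x≈303. I'll release and go straight up.

>>> {"api": "drive_tool", "payload": {
  "deltas": "30 0 0 0 0; 40 0 0 0 0; 50 0 0 0 0; 60 0 0 0 0; 60 0 0 0 0; 60 0 0 0 0; 60 0 0 0 0; 60 0 0 0 0"
}}

```text
time_s: 9.45
position: [0.6406, 0.103, 0.0906]
tcp_rot: [[0.25, 0.968, 0.0], [0.968, -0.25, -0.0], [-0.0, 0.0, -1.0]]
force: [0.2, -0.1, -0.0]
opening: 0.683
grasp_force: 0.0
```

>>> {"api": "drive_tool", "payload": {
  "deltas": "60 0 0 10 0; 60 0 0 30 0; 60 0 0 60 0; 60 0 0 90 0; 60 0 0 120 0; 60 -30 0 140 0; 60 -70 0 140 0; 60 -110 0 140 0; 60 -150 0 140 0; 60 -150 0 140 0"
}}

```text
time_s: 10.45
position: [0.483, 0.1036, 0.2305]
tcp_rot: [[0.249, 0.968, -0.008], [0.968, -0.249, 0.0], [-0.002, -0.008, -1.0]]
force: [0.1, -0.8, 1.0]
opening: 0.691
grasp_force: 0.0
```

Run:
```python
from h import *
s=bot.read_state();print(s["time_s"],s["position"],s["force"])
im=imaging.capture("top");a=cv2.resize(im[105:245,170:330,::-1],None,fx=4.5,fy=4.2,interpolation=3)
cv2.imwrite("pics/t6.png",a)
```

```text
10.45 [0.48304817 0.10358322 0.23049962] [ 0.07552054 -0.77857561  0.97762567]
```

View pics/t6.png

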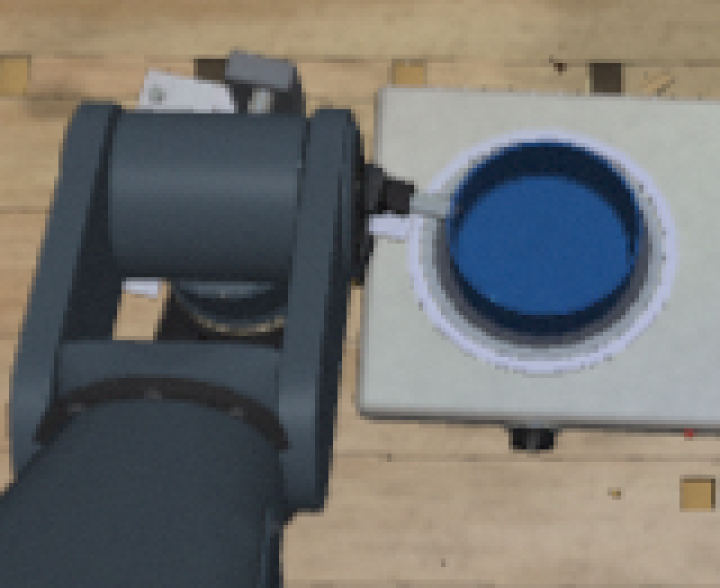

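The top view shows the pan on its ring and the handle pointing into the keeper, with the rim about 6 mm nearer the front than at the start. I'll move the arm clear and check the offset and the keeper.

>>> {"api": "drive_tool", "payload": {
  "deltas": "60 -30 40 0 0; 60 -50 80 10 0; 60 -70 120 10 0; 60 -90 160 10 0; 60 -110 200 10 0; 60 -110 240 10 0; 60 -110 280 10 0; 60 -110 280 10 0"
}}

```text
time_s: 11.3
position: [0.3824, 0.3885, 0.2416]
tcp_rot: [[0.246, 0.969, 0.005], [0.969, -0.246, 0.005], [0.006, 0.003, -1.0]]
force: [-0.2, -0.3, 0.4]
opening: 0.688
grasp_force: 0.0
```

Run:
```python
from h import *
m=imaging.camera_model("top");im=imaging.capture("top")
old=np.load("top0.npy")
def rim(im):
    b=cv2.inRange(cv2.cvtColor(im,cv2.COLOR_RGB2HSV),(100,120,30),(125,255,255));b[:,:262]=0;b[:,330:]=0;b[:120]=0;b[200:]=0
    c=max(cv2.findContours(b,0,2)[-2],key=cv2.contourArea)[:,0]
    t=c[c[:,1]<c[:,1].min()+22]   # upper half: back rim only
    P=np.array([ray(m,*map(float,q),.125)[:2] for q in t])
    A=np.c_[2*P,np.ones(len(P))];x=np.linalg.lstsq(A,(P**2).sum(1),rcond=None)[0]
    return x[:2],np.sqrt(x[2]+x[:2]@x[:2])
print(rim(old),rim(im))
f=lambda cx,cy,z:ray(m,170+cx/4.5,105+cy/4.2,z)[:2]
print("ring",[f(*p,.05) for p in[(542,130),(542,373),(409,250),(676,250)]])
cv2.imwrite("pics/t7.png",cv2.resize(im[105:245,170:330,::-1],None,fx=4.5,fy=4.2,interpolation=3))
```

```text
(array([ 0.6069907, -0.0390447]), np.float64(0.05696397272437701)) (array([ 0.59807447, -0.040443  ]), np.float64(0.05835612040461562))
ring [array([ 0.69184474, -0.04087483]), array([ 0.51732746, -0.04259712]), array([0.60339503, 0.04411658]), array([ 0.60579674, -0.12822192])]
```

View pics/t7.png

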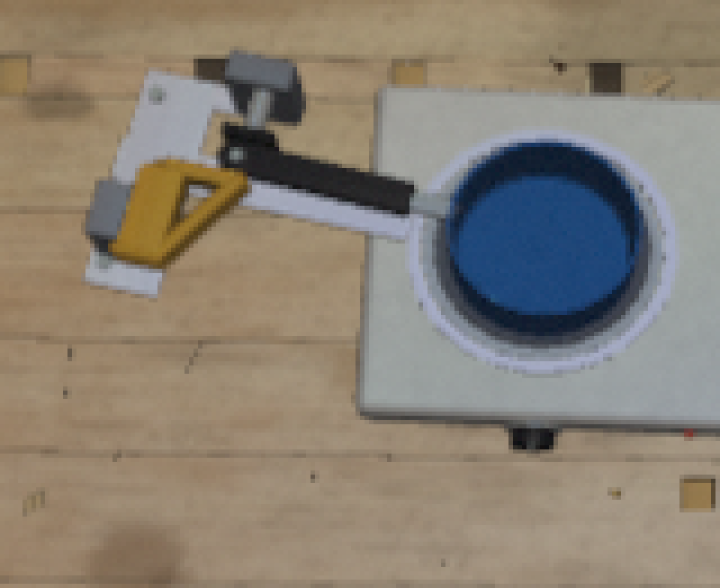

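The clear view shows the handle seated between the catch, which is back at its initial pixels with its nose at (247,183), and the pressed buffer. The pan centre is about 7 mm from the ring's, within the 15 mm allowed. Handing in.

```bash
python3 -c "
from rig import bot;print(bot.hand_in())"
```

```text
the job is handed in; nothing more can be done
None
```

I swung the pan's handle past the catch, and it now sits between the catch and the rubber buffer, with the pan about 7 mm off its ring centre and the gripper clear; I handed the job in at about 11 s, but no verdict came back.

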